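# Clear the panel and ready the spirit level

### The arm

A 6-joint arm with a two-finger parallel gripper is mounted at the origin on the work surface. World frame = base frame: x ahead of the robot, y to its left, z up, the work surface at z = 0. Lengths are in mm, angles in rad, forces in N, time in s.
With the tool pointing down it reaches from about 300 to 775 mm from the base axis. Payload 14.6 kg.
Tool frame: the origin (TCP) lies at the very end of the fingers, on their centre line; the grasp point (between the pads) lies 19 mm behind it; z points along the fingers, y is the line along which they close (so a half turn about z gives the same grasp; the last joint's range is limited). The gripper opens to 94 mm and grips with 3 to 60 N. Pads are 16 mm wide; open, the fingers measure 119 mm over their backs; the gripper's body (75 mm by 177 mm) begins 78 mm behind the grasp point.
Start: joints at [-1.259, 0.3, 1.521, -0, 1.321, -0.067], TCP at [203.386, -511.002, 177.046] pointing down, gripper open.
Joint ranges: [-3.03, 3.03], [-0.79, 2.21], [0.23, 2.52], [-1.04, 4.18], [0, 3.07], [-2.55, 2.55]. Speed limits (rad/s): [2.22, 2.22, 2.57, 3.14, 3.14, 3.14].

### API

Orientations are given as [roll, pitch, yaw] about the fixed x, y, z axes, in that order (R = Rz(yaw) Ry(pitch) Rx(roll)).
In Python, from cell import manip gives the robot as it stands.
- The arm moves only by the tool servo_tool, never from a script. Its argument "motion" is a list that holds one entry, the list of rows, each a list of 7 numbers: the shift along the world's x, y, z as a fraction of full scale, then the turn, a rotation vector about the world's x, y, z as a fraction of full scale, then the closure, from 0 (fully open) to 1 (shut). In form: [[[x, y, z, rx, ry, rz, gripper], ...]]. A call has 1 to 10 rows; each row is the pose to reach, as a shift and turn from the pose commanded when the call began, turning the shorter way round; what a row does not reach only later rows make up. Full scale, the value 1, is 0.5 m for a shift and pi rad for a turn. A row lasts 1/10 s, in which the tool goes at most 50 mm and 8.59 degrees, less where a joint would pass 70% of its speed; a pose out of reach is approached as far as the arm can. A call with a number of a shift or a turn outside -1 to 1 is refused whole. A call with a gripper value outside its range is refused whole. The fingers move at their own pace and stop on an object; "newtons" is the grip in N (left out, the last holds). Time passes only in rows, so rows that repeat a pose let the fingers close. It gives the time, the measured TCP pose, the force, the opening and the grip force at its end, in the units of the state.
- manip.read_state(): the state, without advancing time (a new reading comes with each control period).
- manip.camera(name): name is "side" or "top" or "wrist"; returns a dict with "frame" (420x560x3 uint8, red, green, blue), "range_z" (420x560 float32, mm along the optical axis (not along the pixel's ray), 0 where there is no reading), "vfov" (degrees; the focal length in pixels is half the picture's height over the tangent of half this angle, whatever the lens; pixels are square), "cx", "cy" (the principal point, pixels), "k1" (the pictures are not rectified: a ray, as slopes to the right and down, at radius r is drawn at 1 + k1 r^2 times it, then the intrinsics apply), "cam_to_world" (4x4, takes a point from camera to world coordinates). Camera axes: x right, y down, z forward; pixel columns grow to the right and rows downward; lengths in mm; the calibration is good to about 2 mm. A picture is of the moment at which its call begins.
- manip.sign_off(): hands the job in; it is judged then, once.
The state is a dict: "clock": time; "joints": joint angles; "qd": joint speeds; "effort": joint torques, N m; "eef_pos": TCP position; "eef_rot": TCP orientation; "wrist_force": force on the tool from outside, world axes, zero at the start; "moment": the same for the moment, N m; "finger_gap": finger opening in mm; "finger_force": force on a finger pad.
Only numpy, scipy, OpenCV 4.12 (cv2) and the standard library are available. Lean on these libraries where they do the work, as an engineer would, in place of code of your own. Each camera call takes 0.05 s, during which the arm holds its last target. There are 200 camera calls.

### The job

Clear the aluminium setting block off the white panel by putting it back, fully home and let go, in its own slot: the one of the three oak stands whose pocket is made for its thickness and carries the same two marks. Then draw the spirit level out of its leaning holster, turn it level with its sole facing down, and finish while still holding it level and still above the middle of the panel, at least 10 cm clear of it: do not put it down or let go. Leave everything else on the bench where it is.

Things in the scene. Friction and masses are not known exactly. Their poses are not given: they have to be found in the camera images.
- block: The setting block to put away: an aluminium bar 44 mm (its x) x 24 mm (its y) x 90 mm tall (its z), 0.2 kg, standing on end on the white panel. Two dark marks on its top. Origin at the centre of its underside.
- slot_mid (a point): Centre of the mouth of the block's own slot, level with the top of its oak stand (74 x 72 mm in its x and y, 50 mm tall, two dark marks on its top). The slot is 47 mm along its x, 27 mm along its y, 40 mm deep, upright; axes x, y as the stand's. A block fully home has its underside 40 mm below this point and stands 50 mm out of the stand; either way round will do.
- slot_wide (a point): Centre of the mouth of another slot, for a 36 mm block (47 x 39 mm, 40 mm deep, three marks; same stand size). It is empty and stays empty.
- slot_thin (a point): Centre of the mouth of the third slot, for a 14 mm block (47 x 17 mm, one mark; same stand size). Filled by the thin block.
- thin_block: Aluminium setting block 44 x 14 x 90 mm standing in the thin slot, 50 mm showing. Origin at the centre of its underside. Leave it.
- panel: White panel, 260 mm (its x) x 300 mm (its y) x 18 mm, lying fixed on the bench. Origin at the centre of its underside.
- level: Spirit level: an aluminium bar 250 mm long (its x) x 24 mm thick (its y) x 48 mm high (its z), black end caps, 0.25 to 0.4 kg, balanced at its middle. Origin at the centre of its sole (underside); z points from the sole to the top edge with the vial. It starts in the holster with its x axis rising 45 degrees out of the mouth, its y axis level and its top edge facing up and back; the lower 90 mm of its length is inside the sheath.
- level_middle (a point): Middle of the level, 24 mm above the centre of its sole; axes as the level's.
- holster: Plywood holster fixed on the bench: a sheath leaning at 45 degrees on a 190 x 90 x 12 mm foot. Its x axis is the level direction in which the sheath rises (the level comes out along x and z equally). Origin on the bench under the centre of the sheath's inner floor. The sheath is 90 mm deep, 27 x 51 mm inside, 39 mm wide outside (its y), with its walls 6 mm thick; its lower wall alone runs on to 140 mm as a tongue under the level's sole.
- holster_floor (a point): Centre of the sheath's inner floor, 42 mm above the bench; axes as the holster's (not leaning).
- tape_measure: Bystander: tape measure 60 x 36 x 55 mm standing on the panel. Origin under its centre.
- tape_roll: Bystander: roll of brown packing tape, 96 mm across, 48 mm tall. Origin under its centre.
- screw_jar: Bystander: clear screw jar, 72 mm across, 110 mm tall. Origin under its centre.
- sanding_block: Bystander: cork sanding block 100 x 60 x 26 mm. Origin under its centre.
- offcut: Bystander: wood offcut 160 x 50 x 18 mm. Origin under its centre.
- glue_bottle: Bystander: white glue bottle, 60 mm across, 170 mm tall. Origin under its centre.
- screwdriver: Bystander: screwdriver lying on the bench.

How it is judged:
By the outcome, as a careful person would: the job done as asked, in the order asked, and still so for the second after the job is handed in, while the arm keeps its last pose, push and grip.
It also fails if it takes over 61 s, if anything falls off the work surface, if the arm or the gripper's body presses on something with over 40 N, if the wrist force passes 120 N, or if a joint passes its speed limit or range.

## Working session

There is one attempt and no reset: what is moved stays moved. The work goes in short steps, Python scripts to look and compute and a tool call to move; the robot and the scene stay as the last step left them, time stands still between calls to the robot, and variables do not carry over. Pictures are saved under pics/ and viewed, at most 10 in all, crops included, and the job is handed in when it is done.

Besides the shell and the picture viewer there is one more tool, called after "Call:" as name(argument=value, ...) on one line, values as JSON. servo_tool: Moves the arm, as the interface text tells. Its arguments: {"type":"object","properties":{"motion":{"type":"array"},"newtons":{"type":"number"}},"required":["motion"]}

```bash
mkdir -p pics; ls
cat > h.py <<'E'
import numpy as np, cv2
from cell import manip
def snap(n,f=None):
    c=manip.camera(n)
    if f: cv2.imwrite('pics/'+f,c['frame'][:,:,::-1]); np.save('pics/'+f+'.npy',c,allow_pickle=True)
    return c
def load(f): return np.load('pics/'+f+'.npy',allow_pickle=True).item()
def rays(c,px):
    px=np.atleast_2d(np.array(px,float)); fl=210/np.tan(np.radians(c['vfov'])/2)
    d=(px-[c['cx'],c['cy']])/fl; u=d.copy()
    for _ in range(30): u=d/(1+c['k1']*(u**2).sum(1,keepdims=True))
    return np.c_[u,np.ones(len(u))]
def plane(c,px,z):
    T=c['cam_to_world']; w=rays(c,px)@T[:3,:3].T; o=T[:3,3]
    return o+w*((z-o[2])/w[:,2])[:,None]
def cloud(c):
    v,u=np.mgrid[0:420,0:560]; px=np.c_[u.ravel(),v.ravel()]
    r=rays(c,px)*c['range_z'].reshape(-1,1)
    return (r@c['cam_to_world'][:3,:3].T+c['cam_to_world'][:3,3]).reshape(420,560,3)
E
python3 - <<'E'
from h import *
for n in ('top','side'):
    c=snap(n,n+'1.png'); print(n,c['vfov'],c['cx'],c['cy'],c['k1'],c['cam_to_world'].round(2).tolist())
print(manip.read_state())
E
```

```text
pics
top 54.89309191408923 279.8604271289311 208.84862192921506 -0.024749052465518624 [[-0.02, -0.98, 0.19, 352.61], [-1.0, 0.02, 0.01, -10.6], [-0.02, -0.19, -0.98, 1105.44], [0.0, 0.0, 0.0, 1.0]]
side 51.01074120513957 282.6514857061575 206.38033483983853 -0.08239393612952385 [[-0.75, -0.36, 0.55, -114.25], [-0.66, 0.39, -0.64, 735.63], [0.01, -0.85, -0.53, 721.75], [0.0, 0.0, 0.0, 1.0]]
{'clock': 0.1, 'joints': array([-1.25859319e+00,  3.00374965e-01,  1.52151507e+00, -1.72825476e-05,
        1.32072610e+00, -6.66253891e-02]), 'qd': array([ 0.00149853, -0.00066689, -0.00176538,  0.00093156, -0.0019225 ,
        0.00096432]), 'effort': array([ 2.70927383e-03, -5.32635820e+01, -3.53280652e+01,  7.10748928e-02,
        2.34572939e-02, -6.56018642e-05]), 'eef_pos': array([ 203.30422139, -510.75454814,  176.56701061]), 'eef_rot': array([-3.14057033e+00, -5.14359986e-05,  3.78832790e-01]), 'wrist_force': array([0.32947758, 0.3953651 , 0.07102605]), 'moment': array([-0.01659918,  0.00534279, -0.01167286]), 'finger_force': 0.0, 'finger_gap': 93.8690110286296}
```

View pics/top1.png

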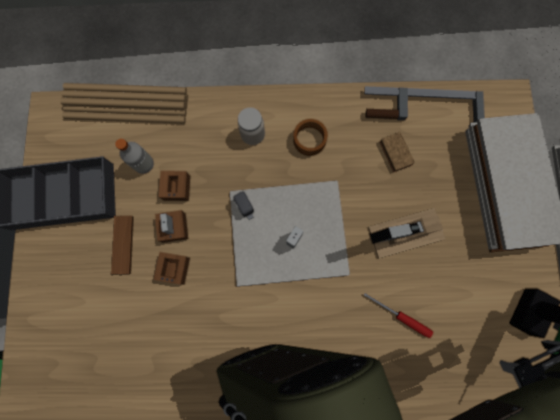

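View pics/side1.png

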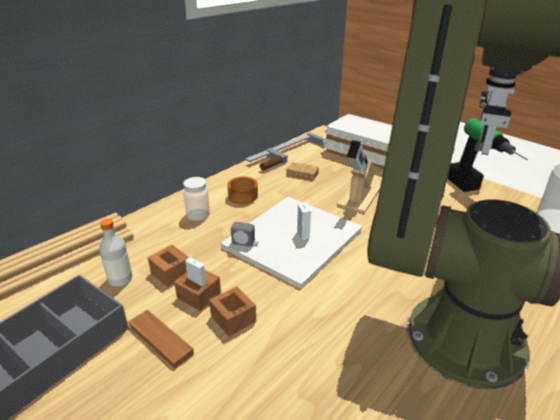

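The top view shows the three stands at about (173,185), (171,226) and (171,269). The block is at (294,237), the tape measure at (243,204), and the holster and level at (405,232), rising to the left (+y). Next I'll zoom in and measure.

Run:
```python
from h import *
c=load('top1.png.npy'[:-4]); im=c['frame'][:,:,::-1]; P=cloud(c); Z=P[...,2]
a=cv2.resize(im[165:295,145:205],None,fx=4.5,fy=4.5,interpolation=cv2.INTER_CUBIC)
b=cv2.resize(im[200:275,355:450],None,fx=5,fy=5,interpolation=cv2.INTER_CUBIC)
d=cv2.resize(im[215:255,270:320],None,fx=5,fy=5,interpolation=cv2.INTER_CUBIC)
out=np.zeros((600,800,3),np.uint8)
out[:a.shape[0],:a.shape[1]]=a; out[:b.shape[0],280:280+b.shape[1]]=b; out[380:380+d.shape[0],280:280+d.shape[1]]=d
cv2.imwrite('pics/z1.png',np.clip(out*1.6,0,255).astype(np.uint8))
def box(m,name,z=None):
    q=P[m][:,:2].astype(np.float32); r=cv2.minAreaRect(q); print(name,len(q),'c',np.round(r[0],1),'s',np.round(r[1],1),'a',round(r[2],1),'medz',np.median(Z[m]).round(1))
v,u=np.mgrid[0:420,0:560]
def win(u0,u1,v0,v1,z0,z1): return (u>=u0)&(u<=u1)&(v>=v0)&(v<=v1)&(Z>z0)&(Z<z1)
box(win(155,192,165,205,44,56),'stand A'); box(win(155,192,207,246,44,56),'stand B'); box(win(150,192,248,290,44,56),'stand C')
box(win(155,190,207,246,85,110),'thin top')
box(win(275,315,215,260,95,120),'block top')
box(win(225,350,180,290,10,24),'panel')
box(win(225,262,185,222,60,85),'tape')
for z in (60,100,140,160,180,200,220,240): 
    m=win(360,450,200,270,z,z+20)
    if m.sum()>8: box(m,f'lev {z}')
box(win(360,450,200,270,6,18),'foot')
```

```text
stand A 562 c [639.  292.6] s [73.1 76.1] a 87.0 medz 50.8
stand B 581 c [524.9 296.7] s [75.  74.3] a 7.1 medz 50.6
stand C 546 c [412.3 292.3] s [74.3 74.2] a 79.0 medz 50.5
thin top 123 c [524.7 296. ] s [44.  14.9] a 6.7 medz 100.2
block top 178 c [482.9 -32.7] s [24.1 44.1] a 56.6 medz 108.5
panel 9892 c [504.9 -17.6] s [260.6 300.9] a 4.5 medz 18.6
tape 304 c [578.1 100.6] s [60.  36.5] a 25.9 medz 72.6
lev 60 84 c [ 498.7 -350.4] s [ 39.  136.1] a 14.9 medz 69.9
lev 100 173 c [ 492.5 -325. ] s [ 39.3 108.1] a 14.3 medz 111.2
lev 140 61 c [ 483.4 -293.4] s [23.9 71.4] a 14.8 medz 149.2
lev 160 78 c [ 477.6 -269.6] s [24.3 81. ] a 15.2 medz 169.1
lev 180 75 c [ 470.2 -244.2] s [23.9 90.5] a 15.8 medz 190.9
lev 200 193 c [ 468.4 -234.3] s [24.8 69.4] a 14.2 medz 210.8
lev 220 157 c [ 467.6 -232.6] s [24.8 31.7] a 11.3 medz 227.5
foot 1245 c [ 496. -344.] s [181.9 236.4] a 2.1 medz 12.1
```

View pics/z1.png

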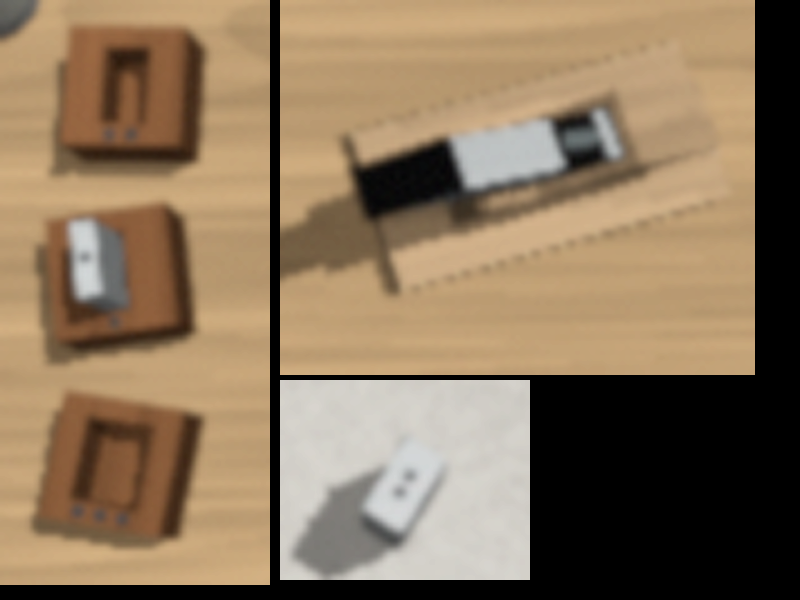

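Stand A (two marks, narrow slot) is the block's own: slot_mid is at about (639,293). Stand C has three marks and is wide. Stand B holds the thin block. The level is at azimuth about 104.5° and rises toward +y. First I'll move above the block.

Call:
servo_tool(motion=[[[0.1, 0.1, 0.25, 0.05, 0, 0.1, 0], [0.56, 0.956, 0.25, 0, 0, 0.694, 0], [0.56, 0.956, 0.25, 0, 0, 0.694, 0], [0.56, 0.956, 0.25, 0, 0, 0.694, 0], [0.56, 0.956, 0.25, 0, 0, 0.694, 0], [0.56, 0.956, 0.25, 0, 0, 0.694, 0], [0.56, 0.956, 0.25, 0, 0, 0.694, 0], [0.56, 0.956, 0.25, 0, 0, 0.694, 0], [0.56, 0.956, 0.25, 0, 0, 0.694, 0], [0.56, 0.956, 0.25, 0, 0, 0.694, 0]]])

```text
clock: 1.1
eef_pos: [441.6, -105.2, 289.2]
eef_rot: [-3.13, -0.024, 1.869]
wrist_force: [-0.2, -0.1, 0.8]
finger_gap: 93.8
finger_force: 0.0
```

Run:
```python
from h import *
s=manip.read_state(); print({k:np.round(s[k],3) for k in('clock','joints','eef_pos','eef_rot')})
c=load('top1.png'); P=cloud(c); Z=P[...,2]
v,u=np.mgrid[0:420,0:560]
for n,(a,b,d,e),z in (('bottle',(105,165,130,185),100),('jar',(230,275,95,150),60)):
    m=(u>a)&(u<b)&(v>d)&(v<e)&(Z>z); q=P[m]; print(n,q[:,:2].min(0),q[:,:2].max(0),q[:,2].max())
```

```text
{'clock': np.float64(1.1), 'joints': array([-0.323,  0.031,  1.575,  0.013,  1.558, -0.621]), 'eef_pos': array([ 441.571, -105.165,  289.198]), 'eef_rot': array([-3.13 , -0.024,  1.869])}
bottle [352.61253886 -10.59863467] [738.37974509 420.18921157] 1105.4399659976878
jar [352.61253886 -10.59863467] [823.81293647 113.84727435] 1105.4399659976878
```

```bash
cat >> h.py <<'E'
from scipy.spatial.transform import Rotation as Ro
def need(p,rpy):
    s=manip.read_state(); R=Ro.from_euler('xyz',rpy)*Ro.from_euler('xyz',s['eef_rot']).inv()
    print('need',((np.array(p)-s['eef_pos'])/500).round(4),(R.as_rotvec()/np.pi).round(4))
E
python3 -c "
from h import *
need([483,-33,200],[np.pi,0,np.radians(146.6)])"
```

```text
need [ 0.0829  0.1443 -0.1784] [-0.004  -0.0077  0.2195]
```

Call:
servo_tool(motion=[[[0.083, 0.144, -0.18, -0.004, -0.008, 0.22, 0], [0.083, 0.144, -0.18, -0.004, -0.008, 0.22, 0], [0.083, 0.144, -0.18, -0.004, -0.008, 0.22, 0], [0.083, 0.144, -0.18, -0.004, -0.008, 0.22, 0], [0.083, 0.144, -0.18, -0.004, -0.008, 0.22, 0], [0.083, 0.144, -0.18, -0.004, -0.008, 0.22, 0], [0.083, 0.144, -0.18, -0.004, -0.008, 0.22, 0]]])

```text
clock: 1.8
eef_pos: [482.5, -35.3, 198.9]
eef_rot: [3.141, 0.0, 2.551]
wrist_force: [-0.2, -0.5, -0.9]
finger_gap: 93.8
finger_force: 0.0
```

Run:
```python
from h import *
c=snap('wrist','w1.png'); P=cloud(c); Z=P[...,2]
print(c['cam_to_world'].round(3).tolist(),c['vfov'])
m=(abs(Z-108)<6)&(np.hypot(P[...,0]-483,P[...,1]+33)<60)
print(cv2.minAreaRect(P[m][:,:2].astype(np.float32)),m.sum(),np.median(Z[m]))
need([483,-33,75],[np.pi,0,np.radians(146.6)])
```

```text
[[0.557, 0.806, 0.201, 425.181], [0.831, -0.541, -0.132, 3.83], [0.002, 0.241, -0.971, 405.78], [0.0, 0.0, 0.0, 1.0]] 58.049439834341406
((480.844482421875, -33.73857116699219), (23.689205169677734, 43.74650573730469), 56.62381362915039) 1590 107.30651217384059
need [ 0.0009  0.0046 -0.2478] [-0.0002  0.0002  0.0024]
```

View pics/w1.png

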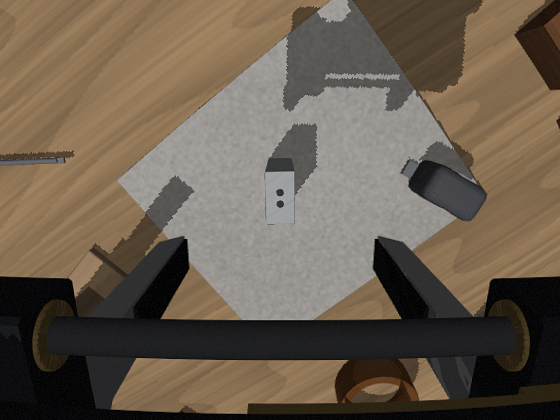

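The wrist view shows the two-mark block between the fingers at (280,198), with its 24 mm side along the closing line. I'll descend and grip.

Call:
servo_tool(motion=[[[0, 0.004, -0.1, 0, 0, 0.002, 0], [0, 0.004, -0.18, 0, 0, 0.002, 0], [0, 0.004, -0.248, 0, 0, 0.002, 0.3], [0, 0.004, -0.248, 0, 0, 0.002, 1], [0, 0.004, -0.248, 0, 0, 0.002, 1], [0, 0.004, -0.248, 0, 0, 0.002, 1], [0, 0.004, -0.248, 0, 0, 0.002, 1], [0, 0.004, -0.248, 0, 0, 0.002, 1]]], newtons=25)

```text
clock: 2.65
eef_pos: [483.1, -33.3, 76.0]
eef_rot: [3.14, 0.002, 2.56]
wrist_force: [0.4, 0.8, -0.3]
finger_gap: 49.2
finger_force: 0.0
```

Call:
servo_tool(motion=[[[0, 0, 0, 0, 0, 0, 1], [0, 0, 0, 0, 0, 0, 1], [0, 0, 0, 0, 0, 0, 1], [0, 0, 0, 0, 0, 0, 1], [0, 0, 0.06, 0, 0, 0, 1], [0, 0, 0.16, 0, 0, 0, 1], [0, 0, 0.26, 0, 0, 0, 1]]])

```text
clock: 3.35
eef_pos: [481.9, -33.1, 206.1]
eef_rot: [3.142, -0.001, 2.56]
wrist_force: [0.1, 0.0, -1.4]
finger_gap: 23.4
finger_force: 25.0
```

```bash
python3 -c "
from h import *
need([639,292.6,210],[np.pi,0,np.radians(177)])"
```

```text
need [0.3143 0.6514 0.0079] [-1.000e-04 -4.000e-04  1.684e-01]
```

Call:
servo_tool(motion=[[[0.314, 0.53, 0.01, 0, 0, 0.168, 1], [0.314, 0.53, 0.01, 0, 0, 0.168, 1], [0.314, 0.53, 0.01, 0, 0, 0.168, 1], [0.314, 0.53, 0.01, 0, 0, 0.168, 1], [0.314, 0.53, 0.01, 0, 0, 0.168, 1], [0.314, 0.53, 0.01, 0, 0, 0.168, 1], [0.314, 0.53, 0.01, 0, 0, 0.168, 1], [0.314, 0.53, 0.01, 0, 0, 0.168, 1], [0.314, 0.53, 0.01, 0, 0, 0.168, 1]]])

```text
clock: 4.25
eef_pos: [639.2, 230.9, 209.6]
eef_rot: [3.141, -0.0, 3.088]
wrist_force: [-0.9, -0.4, -2.6]
finger_gap: 23.5
finger_force: 25.0
```

Run:
```python
from h import *
s=manip.read_state(); print(s['eef_pos'],s['eef_rot'],s['joints'].round(2))
c=snap('wrist','w2.png'); P=cloud(c); Z=P[...,2]
near=(np.hypot(P[...,0]-639,P[...,1]-292.6)<58)
m=near&(abs(Z-50)<5)
print('stand',cv2.minAreaRect(P[m][:,:2].astype(np.float32)),m.sum(),np.median(Z[m]))
h=near&(Z<46)&(np.hypot(P[...,0]-639,P[...,1]-292.6)<33)
# hole outline: boundary of top-plane, inside contour
mk=m.astype(np.uint8)
cs,hi=cv2.findContours(mk,cv2.RETR_CCOMP,cv2.CHAIN_APPROX_NONE)
for k,q in enumerate(cs):
    if cv2.contourArea(q)>150:
        w=plane(c,q[:,0,:],50)[:,:2].astype(np.float32)
        print('hole' if hi[0][k][3]>=0 else 'outer',cv2.minAreaRect(w))
```

```text
[639.24584254 230.88707757 209.64422781] [ 3.14125718e+00 -2.41773628e-04  3.08761214e+00] [ 0.29  0.58  1.04  0.    1.51 -1.22]
stand ((637.0864868164062, 292.89068603515625), (71.5590591430664, 74.77538299560547), 87.71186828613281) 4142 49.360191515655686
outer ((636.76220703125, 292.7745666503906), (71.21622467041016, 74.53147888183594), 87.7707748413086)
hole ((636.4984130859375, 292.952880859375), (28.27888298034668, 48.63966751098633), 88.4864273071289)
```

View pics/w2.png

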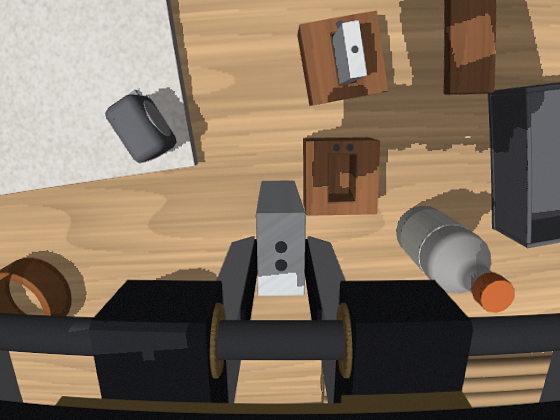

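The slot is at about (340,175) and the held block's top spans (257-305, 212-295). The bottle at right, with its cap at (493,292), needs some clearance. Next I'll measure the block in this same picture so the fit is relative.

Run:
```python
from h import *
c=load('w2.png'); P=cloud(c); Z=P[...,2]; v,u=np.mgrid[0:420,0:560]
w=(u>245)&(u<318)&(v>170)&(v<300)
print(np.median(Z[(u>262)&(u<272)&(v>225)&(v<265)]), Z[240:291:10,268].round(1), P[185:212:5,280].round(1).tolist())
t=np.median(Z[(u>262)&(u<272)&(v>225)&(v<265)])
m=(w&(abs(Z-t)<4)&(u>255)&(u<308)).astype(np.uint8)
n,l,st,_=cv2.connectedComponentsWithStats(m); k=1+st[1:,4].argmax(); m=l==k
print(st[k]); r=cv2.minAreaRect(P[m][:,:2].astype(np.float32)); print(r)
b=(u>105)&(0<Z)
q=P[(u>395)&(u<520)&(v>200)&(v<315)&(Z>25)&(Z<200)]; 
for z0 in (30,80,120,150): 
    a=q[(q[:,2]>z0)&(q[:,2]<z0+30)]; print('bottle',z0,a.min(0).round(),a.max(0).round()) if len(a) else 0
```

```text
242.3272995460716 [241.9 241.7 242.6 241.9 242.3 241.3] [[617.3, 232.6, 171.4], [617.2, 232.6, 188.2], [617.1, 232.6, 203.1], [617.1, 232.6, 215.9], [617.0, 232.6, 227.4], [617.1, 232.5, 237.3]]
[ 256  210   52   87 4150]
((638.8878784179688, 232.06393432617188), (25.099201202392578, 44.43638229370117), 86.3426284790039)
bottle 30 [669. 360.  30.] [728. 482.  60.]
bottle 80 [680. 360.  80.] [739. 419. 110.]
bottle 120 [691. 370. 120.] [730. 410. 150.]
bottle 150 [696. 376. 150.] [724. 405. 171.]
```

Call:
servo_tool(motion=[[[-0.0046, 0.08, -0.05, 0, 0, 0.01, 1], [-0.0046, 0.122, -0.1, 0, 0, 0.01, 1], [-0.0046, 0.122, -0.16, 0, 0, 0.01, 1], [-0.0046, 0.122, -0.175, 0, 0, 0.01, 1], [-0.0046, 0.122, -0.175, 0, 0, 0.01, 1], [-0.0046, 0.122, -0.175, 0, 0, 0.01, 1]]])

```text
clock: 4.9
eef_pos: [638.1, 292.0, 124.7]
eef_rot: [3.14, 0.003, 3.118]
wrist_force: [-0.3, -0.0, -1.4]
finger_gap: 23.2
finger_force: 25.0
```

Run:
```python
from h import *
s=manip.read_state(); print(s['eef_pos'],s['eef_rot'])
c=snap('wrist','w3.png'); P=cloud(c); Z=P[...,2]; v,u=np.mgrid[0:420,0:560]
t=s['eef_pos'][2]+32.7
m=((abs(Z-t)<4)&(u>250)&(u<312)&(v>190)&(v<310)).astype(np.uint8)
n,l,st,_=cv2.connectedComponentsWithStats(m); k=1+st[1:,4].argmax(); print(cv2.minAreaRect(P[l==k][:,:2].astype(np.float32)))
m=(np.hypot(P[...,0]-637,P[...,1]-292.6)<58)&(abs(Z-50)<5)
print('stand',cv2.minAreaRect(P[m][:,:2].astype(np.float32)),P[m].min(0),P[m].max(0))
cv2.imwrite('pics/w3z.png',cv2.resize(c['frame'][90:310,180:400,::-1],None,fx=2.7,fy=2.7))
```

```text
[638.12140681 292.01303637 124.68928898] [3.13986338e+00 2.86814068e-03 3.11827057e+00]
((637.6484985351562, 293.0664367675781), (29.596126556396484, 44.50787353515625), 88.9949951171875)
stand ((634.111083984375, 292.75164794921875), (72.24351501464844, 68.66963195800781), 87.9483413696289) [598.57473598 255.53126584  45.0316085 ] [668.68811297 329.99476281  51.89881985]
```

View pics/w3z.png

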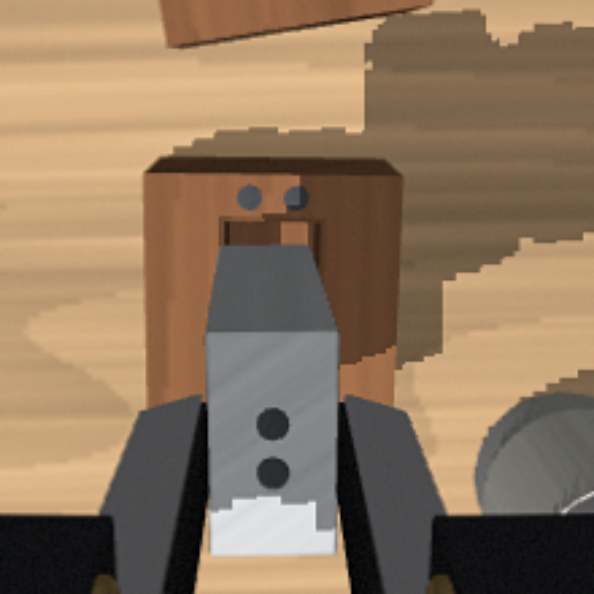

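Call:
servo_tool(motion=[[[0, 0, -0.01, 0, 0, -0.003, 1], [0, 0, -0.02, 0, 0, -0.003, 1], [0, 0, -0.03, 0, 0, -0.003, 1], [0, 0, -0.04, 0, 0, -0.003, 1], [0, 0, -0.045, 0, 0, -0.003, 1], [0, 0, -0.045, 0, 0, -0.003, 1]]])

```text
clock: 5.55
eef_pos: [637.1, 292.7, 99.3]
eef_rot: [3.141, -0.0, 3.11]
wrist_force: [-0.6, -0.4, -2.2]
finger_gap: 23.3
finger_force: 25.0
```

It is entering freely, with no contact force 8 mm in. I'll go on down to the floor.

Call:
servo_tool(motion=[[[0, 0, -0.015, 0, 0, 0, 1], [0, 0, -0.03, 0, 0, 0, 1], [0, 0, -0.045, 0, 0, 0, 1], [0, 0, -0.055, 0, 0, 0, 1], [0, 0, -0.06, 0, 0, 0, 1], [0, 0, -0.064, 0, 0, 0, 1], [0, 0, -0.066, 0, 0, 0, 1]]])

```text
clock: 6.25
eef_pos: [637.5, 292.8, 67.1]
eef_rot: [3.141, 0.001, 3.11]
wrist_force: [0.7, -1.2, 2.1]
finger_gap: 23.4
finger_force: 25.0
```

Call:
servo_tool(motion=[[[0, 0, 0, 0, 0, 0, 0.5], [0, 0, 0, 0, 0, 0, 0.5], [0, 0, 0, 0, 0, 0, 0.4], [0, 0, 0.02, 0, 0, 0, 0.4], [0, 0, 0.1, 0, 0, 0, 0], [0, 0, 0.2, 0, 0, 0, 0], [0, 0, 0.3, 0, 0, 0, 0], [0, 0, 0.4, 0, 0, 0, 0], [-0.1, -0.02, 0.5, 0, 0, 0, 0]]])

```text
clock: 7.15
eef_pos: [604.1, 285.8, 304.8]
eef_rot: [3.14, 0.003, 3.109]
wrist_force: [-0.5, 1.0, 0.0]
finger_gap: 91.8
finger_force: 0.0
```

Run:
```python
from h import *
s=manip.read_state(); print(s['eef_pos'],s['eef_rot'],s['joints'].round(2))
c=snap('wrist','w4.png'); P=cloud(c); Z=P[...,2]
m=(np.hypot(P[...,0]-637,P[...,1]-292.6)<45)&(Z>85)&(Z<120)
print('block',cv2.minAreaRect(P[m][:,:2].astype(np.float32)),np.median(Z[m]))
# level from first top image: top-edge (upper) face & end-cap planes
c=load('top1.png'); P=cloud(c); Z=P[...,2]; v,u=np.mgrid[0:420,0:560]
m=(u>360)&(u<450)&(v>200)&(v<270)&(Z>143); q=P[m]
r=cv2.minAreaRect(q[:,:2].astype(np.float32)); print(r)
c2=cv2.minAreaRect(q[q[:,2]<205][:,:2].astype(np.float32)); print(c2)
az=np.radians(104.6); hh=np.array([np.cos(az),np.sin(az),0]); w=np.array([-hh[1],hh[0],0]); z=np.array([0,0,1.])
X=(hh+z)/2**.5; U=(z-hh)/2**.5
a=q@X; b=q@U; y=q@w
print('s pct',np.percentile(a,[0,2,50,98,100]),'u pct',np.percentile(b,[0,2,10,50,90,98,100]),'y',np.percentile(y,[0,2,50,98,100]))
m=(u>360)&(u<450)&(v>200)&(v<270)&(Z>20); q=P[m]; b=q@U; a=q@X
print(np.histogram(b,bins=np.arange(b.min(),b.max()+4,4)))
ang=[np.degrees(np.arctan(np.polyfit((q@X)[(abs(b-np.percentile(b,90))<6)],(q@w)[(abs(b-np.percentile(b,90))<6)],1)[0]))]; print(ang)
```

```text
[604.08505121 285.79677833 304.8006774 ] [3.13960681 0.00330881 3.10899633] [ 0.39  0.54  0.9   0.    1.7  -1.15]
block ((637.1944580078125, 291.7913513183594), (23.92409324645996, 44.51633834838867), 88.51376342773438) 99.36683358419214
((435.59967041015625, -162.6169891357422), (39.696075439453125, 344.1075744628906), 22.049701690673828)
((475.813720703125, -262.55224609375), (24.810077667236328, 128.60995483398438), 14.742582321166992)
s pct [-208.48112063 -203.19669269  -91.00253543  711.56208682  711.56208682] u pct [359.77471212 362.94663081 372.78762816 408.74349136 410.74241287
 851.76610548 851.76610548] y [-406.77992523 -406.10949835 -392.79143142 -338.55479644 -338.55479644]
(array([  4,   4,   3,   3,   3,   2,   4,   4,   1,   2,   1,   0,   2,
         0,   3,   8,  59,  25,  28,  28,  29,  33,  27,  34,  34,  33,
        37,  38, 373,  24, 239,  39,   0,   0,   0,   0,   0,   0,   0,
         0,   0,   0,   0,   0,   0,   0,   0,   0,   0,   0,   0,   0,
         0,   0,   0,   0,   0,   0,   0,   0,   0,   0,   0,   0,   0,
         0,   0,   0,   0,   0,   0,   0,   
[... 1935 characters left out ...]
 691.74673966,
       695.74673966, 699.74673966, 703.74673966, 707.74673966,
       711.74673966, 715.74673966, 719.74673966, 723.74673966,
       727.74673966, 731.74673966, 735.74673966, 739.74673966,
       743.74673966, 747.74673966, 751.74673966, 755.74673966,
       759.74673966, 763.74673966, 767.74673966, 771.74673966,
       775.74673966, 779.74673966, 783.74673966, 787.74673966,
       791.74673966, 795.74673966, 799.74673966, 803.74673966,
       807.74673966, 811.74673966, 815.74673966, 819.74673966,
       823.74673966, 827.74673966, 831.74673966, 835.74673966,
       839.74673966, 843.74673966, 847.74673966, 851.74673966,
       855.74673966]))
[np.float64(0.1712764150259589)]
```

Run:
```python
from h import *
c=load('top1.png'); P=cloud(c); Z=P[...,2]; v,u=np.mgrid[0:420,0:560]
q=P[(u>360)&(u<450)&(v>200)&(v<270)&(Z>60)&(Z<300)]
for d in (104.5,):
    az=np.radians(d); hh=np.array([np.cos(az),np.sin(az),0]); w=np.array([-hh[1],hh[0],0]); z=np.array([0,0,1.])
    X=(hh+z)/2**.5; U=(z-hh)/2**.5; a=q@X; b=q@U; y=q@w
    t=(b>405)&(b<413.5); e=(b>414)
    print('top edge s',a[t].min(),a[t].max(),'u',np.median(b[t]),'y',y[t].min(),y[t].max(),'slope',np.degrees(np.polyfit(a[t],y[t],1)[0]))
    print('sheath s',a[e].min(),a[e].max(),np.median(b[e]),y[e].min(),y[e].max())
    f=a>a[t].max()-3; print('end face s',np.median(a[f]),a[f].max(),f.sum(),'y',y[f].min(),y[f].max())
    yc=(y[t].min()+y[t].max())/2; ss=a[t].max()-125; ut=np.median(b[t]); mid=X*ss+U*(ut-24)+w*yc; print('mid',mid,'floor check z',(X*(ss-125)+U*(ut-24)+w*yc))
    tz=-U; ty=w; tx=np.cross(ty,tz)
    for sg in (1,-1):
        R=Ro.from_matrix(np.c_[sg*tx,sg*ty,tz]); print(sg,R.as_euler('xyz'),sg*tx)
        s=manip.read_state(); print(((R*Ro.from_euler('xyz',s['eef_rot']).inv()).as_rotvec()/np.pi).round(4))
```

```text
top edge s -295.12431132827624 -73.36034213014146 u 409.1875466354921 y -414.98688943661296 -375.81185890885513 slope -0.3455974096015891
sheath s -333.5895462132587 -233.8357748330731 418.30254467805 -415.01311793740086 -375.7247822325844
end face s -75.3940881561974 -72.71388991370736 128 y -407.3286203574604 -382.8649444141095
mid [ 486.11943976 -300.48731192  132.10678322] floor check z [ 508.25011461 -386.06028213   43.71843557]
1 [ 3.14159265  0.78539816 -1.31772359] [ 0.1770454  -0.68458376 -0.70710678]
[ 0.2205 -0.1788  0.5562]
-1 [ 3.14159265 -0.78539816  1.82386907] [-0.1770454   0.68458376  0.70710678]
[ 0.1677  0.2127 -0.3858]
```

The block is home: its top is at 99.4, against a nominal 100, and it sits within 1 mm of the slot centre. The level's middle is at about (486,-300,132), and the floor check gives 43.7 against 42. Next I'll move over with the tool tilted.

Call:
servo_tool(motion=[[[-0.15, -0.9, 0.22, 0.1677, 0.2127, -0.3858, 0], [-0.15, -0.9, 0.22, 0.1677, 0.2127, -0.3858, 0], [-0.15, -0.9, 0.22, 0.1677, 0.2127, -0.3858, 0], [-0.15, -0.9, 0.22, 0.1677, 0.2127, -0.3858, 0], [-0.15, -0.9, 0.22, 0.1677, 0.2127, -0.3858, 0], [-0.15, -0.9, 0.22, 0.1677, 0.2127, -0.3858, 0], [-0.15, -0.9, 0.22, 0.1677, 0.2127, -0.3858, 0], [-0.15, -0.9, 0.22, 0.1677, 0.2127, -0.3858, 0], [-0.15, -0.9, 0.22, 0.1677, 0.2127, -0.3858, 0], [-0.15, -0.9, 0.22, 0.1677, 0.2127, -0.3858, 0]]])

```text
clock: 8.2
eef_pos: [526.1, -168.2, 412.8]
eef_rot: [-3.134, -0.797, 1.813]
wrist_force: [0.3, 0.9, -0.1]
finger_gap: 93.8
finger_force: 0.0
```

```bash
python3 -c "
from h import *
print(manip.read_state()['joints'].round(2))
need([507,-390,330],[np.pi,-np.pi/4,1.8239])"
```

```text
[-0.63  0.61  0.75  0.68  2.33 -0.54]
need [-0.0381 -0.4436 -0.1656] [-0.0033 -0.0027  0.0015]
```

A full 45° tilt would put the wrist near its reach limit, so I'll grip with a 20° tilt. The pads still close across the level's thickness.

```bash
python3 -c "
from h import *
R=Ro.from_euler('xyz',[np.pi,-np.radians(20),1.8239]).as_matrix();print(R[:,2],R[:,1])
need([495,-340,239],[np.pi,-np.radians(20),1.8239])"
```

```text
[-0.08564525  0.33112335 -0.93969262] [9.68139895e-01 2.50409950e-01 1.11022302e-16]
need [-0.0621 -0.3436 -0.3476] [-0.1378 -0.0371  0.0019]
```

Call:
servo_tool(motion=[[[-0.062, -0.1, 0, -0.138, -0.037, 0.002, 0], [-0.062, -0.2, 0, -0.138, -0.037, 0.002, 0], [-0.062, -0.3, -0.04, -0.138, -0.037, 0.002, 0], [-0.062, -0.344, -0.12, -0.138, -0.037, 0.002, 0], [-0.062, -0.344, -0.2, -0.138, -0.037, 0.002, 0], [-0.062, -0.344, -0.28, -0.138, -0.037, 0.002, 0], [-0.062, -0.344, -0.348, -0.138, -0.037, 0.002, 0], [-0.062, -0.344, -0.348, -0.138, -0.037, 0.002, 0], [-0.062, -0.344, -0.348, -0.138, -0.037, 0.002, 0]]])

```text
clock: 9.1
eef_pos: [496.4, -336.3, 239.8]
eef_rot: [-3.14, -0.346, 1.832]
wrist_force: [-0.1, 0.2, 0.2]
finger_gap: 93.7
finger_force: 0.0
```

Run:
```python
from h import *
s=manip.read_state(); print(s['eef_pos'],s['eef_rot'],s['joints'].round(2))
c=snap('wrist','w5.png'); P=cloud(c); Z=P[...,2]
az=np.radians(104.5); hh=np.array([np.cos(az),np.sin(az),0]); w=np.array([-hh[1],hh[0],0]); z=np.array([0,0,1.])
X=(hh+z)/2**.5; U=(z-hh)/2**.5; M=np.array([486.1,-300.5,132.1])
D=P-M; a=D@X; b=D@U; y=D@w
t=(abs(y)<40)&(abs(b-24)<3)&(a>-30)&(a<130)
print('n',t.sum(),'s',a[t].min(),a[t].max(),'u',np.median(b[t]),'y',y[t].min(),y[t].max())
for s0 in (-25,0,25,50,75,100):
    k=t&(a>s0)&(a<s0+10)
    if k.sum()>20: print(s0,np.percentile(y[k],[1,99]).round(1),np.median(b[k]).round(1))
```

```text
[ 496.44306783 -336.2682395   239.79586659] [-3.13996255 -0.34586588  1.83153168] [-0.75  0.58  1.02  0.19  1.83 -0.99]
n 5826 s -29.905912421926935 121.74822368782196 u 23.369652635034555 y -10.776631026886873 14.630147239410528
-25 [-10.7  14. ] 23.5
0 [-10.2  13.4] 23.7
25 [-9.6 13.6] 23.2
50 [-9.8 13.7] 23.2
75 [-9.9 13.6] 23.1
100 [-9.9 13.6] 23.4
```

View pics/w5.png

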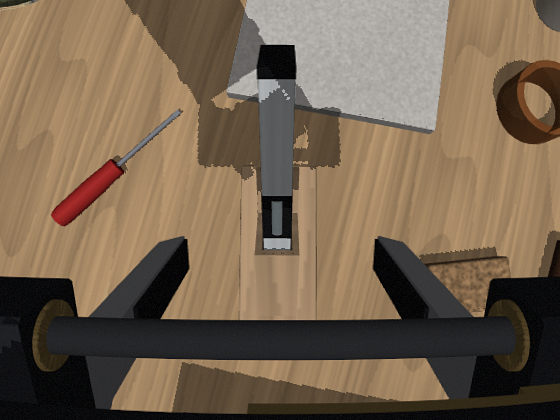

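The level is centred at (277,160) with the vial near (277,215), and the fingers straddle it. It sits 1.9 mm off the first estimate in the width direction. I'll move in and grip.

Call:
servo_tool(motion=[[[-0.008, 0.024, -0.08, 0, 0, 0, 0], [-0.0165, 0.05, -0.16, 0, 0, 0, 0], [-0.0254, 0.076, -0.246, 0, 0, 0, 0.3], [-0.0254, 0.076, -0.246, 0, 0, 0, 0.4], [-0.0254, 0.076, -0.246, 0, 0, 0, 0.5], [-0.0254, 0.076, -0.246, 0, 0, 0, 0.6]]], newtons=45)

```text
clock: 9.75
eef_pos: [485.0, -299.8, 118.4]
eef_rot: [3.141, -0.342, 1.832]
wrist_force: [0.5, -0.3, -0.8]
finger_gap: 65.6
finger_force: 0.0
```

```bash
python3 -c "
from h import *
s=manip.read_state();print(s['wrist_force'],s['finger_gap'],s['eef_pos'],s['eef_rot'])
need([483.7,-298.4,116.5],[np.pi,-np.radians(20),1.8239])"
```

```text
[ 0.49875649 -0.29444678 -0.82195717] 65.61669312538476 [ 485.0336982  -299.81853517  118.36410475] [ 3.14076756 -0.34248599  1.83194786]
need [-0.0027  0.0028 -0.0037] [ 0.002   0.0008 -0.0025]
```

Call:
servo_tool(motion=[[[-0.003, 0.003, -0.003, 0.002, 0.001, -0.0025, 0.8], [-0.003, 0.003, -0.003, 0.002, 0.001, -0.0025, 1], [-0.003, 0.003, -0.003, 0.002, 0.001, -0.0025, 1], [-0.003, 0.003, -0.003, 0.002, 0.001, -0.0025, 1], [-0.003, 0.003, -0.003, 0.002, 0.001, -0.0025, 1], [-0.003, 0.003, -0.003, 0.002, 0.001, -0.0025, 1], [-0.003, 0.003, -0.003, 0.002, 0.001, -0.0025, 1], [-0.003, 0.003, -0.003, 0.002, 0.001, -0.0025, 1]]])

```text
clock: 10.55
eef_pos: [482.1, -296.7, 113.5]
eef_rot: [-3.138, -0.354, 1.823]
wrist_force: [0.1, -0.1, 0.8]
finger_gap: 24.0
finger_force: 45.0
```

Call:
servo_tool(motion=[[[-0.0035, 0.0137, 0.0141, 0, 0, 0, 1], [-0.0071, 0.0274, 0.0283, 0, 0, 0, 1], [-0.0106, 0.0411, 0.0424, 0, 0, 0, 1], [-0.0142, 0.0548, 0.0566, 0, 0, 0, 1], [-0.0142, 0.0548, 0.0566, 0, 0, 0, 1]]])

```text
clock: 11.05
eef_pos: [475.1, -268.5, 142.9]
eef_rot: [-3.138, -0.353, 1.824]
wrist_force: [-0.1, -1.0, -2.9]
finger_gap: 23.3
finger_force: 45.0
```

Call:
servo_tool(motion=[[[-0.0071, 0.0274, 0.0283, 0, 0, 0, 1], [-0.0142, 0.0548, 0.0566, 0, 0, 0, 1], [-0.0212, 0.0822, 0.0848, 0, 0, 0, 1], [-0.0283, 0.1095, 0.1131, 0, 0, 0, 1], [-0.0354, 0.1369, 0.1414, 0, 0, 0, 1], [-0.0354, 0.1369, 0.2, 0, 0, 0, 1], [-0.0354, 0.1369, 0.28, 0, 0, 0, 1], [-0.0354, 0.1369, 0.32, 0, 0, 0, 1]]])

```text
clock: 11.85
eef_pos: [457.4, -200.7, 304.6]
eef_rot: [-3.14, -0.352, 1.824]
wrist_force: [0.8, 0.3, -2.0]
finger_gap: 23.8
finger_force: 45.0
```

Run:
```python
from h import *
s=manip.read_state(); print(s['wrist_force'],s['moment'])
# final tool: rotate tilt by -45 from held tilt; grasp point = middle, over panel centre (504,-18)
rp=[np.pi,np.radians(25),1.8239]; R=Ro.from_euler('xyz',rp).as_matrix()
need(np.array([504,-18,220])+19*R[:,2],rp); print(R[:,2])
```

```text
[ 0.77893642  0.26462064 -2.00324278] [-0.42089864 -0.26393736 -0.01984382]
need [ 0.0971  0.3499 -0.2036] [-0.2427 -0.0635  0.    ]
[ 0.10582782 -0.4091536  -0.90630779]
```

Call:
servo_tool(motion=[[[0.03, 0.08, 0, -0.04, -0.01, 0, 1], [0.05, 0.16, 0, -0.08, -0.021, 0, 1], [0.07, 0.24, -0.03, -0.12, -0.0315, 0, 1], [0.085, 0.3, -0.08, -0.16, -0.042, 0, 1], [0.097, 0.35, -0.14, -0.2, -0.0525, 0, 1], [0.097, 0.35, -0.19, -0.23, -0.06, 0, 1], [0.097, 0.35, -0.204, -0.243, -0.0635, 0, 1], [0.097, 0.35, -0.204, -0.243, -0.0635, 0, 1], [0.097, 0.35, -0.204, -0.243, -0.0635, 0, 1]]])

```text
clock: 12.75
eef_pos: [505.8, -25.7, 200.1]
eef_rot: [-3.14, 0.434, 1.823]
wrist_force: [0.5, 1.1, -1.7]
finger_gap: 23.7
finger_force: 45.0
```

Run:
```python
from h import *
s=manip.read_state(); print(s['eef_pos'],s['eef_rot'],s['qd'].round(3))
for n in ('top','wrist'):
    c=snap(n,n+'f.png'); P=cloud(c); Z=P[...,2]
    m=(Z>215)&(Z<270)&(abs(P[...,0]-504)<60)&(abs(P[...,1]+18)<150)
    cap=m&(c['frame'].max(2)<60) 
    az=np.radians(104.5); hh=np.array([np.cos(az),np.sin(az),0]); w=np.array([-hh[1],hh[0],0]); D=P-np.array([504,-18,0])
    a=D@hh; y=D@w; k=m&(abs(y)<15)
    for a0 in range(-130,130,20):
        kk=k&(a>=a0)&(a<a0+20)
        if kk.sum()>10: print(n,a0,np.median(Z[kk]).round(1),kk.sum(),end=' | ')
    print()
c=load('topf.png'); cv2.imwrite('pics/f.png',cv2.resize(c['frame'][150:320,200:420,::-1],None,fx=3,fy=3))
```

```text
[505.83489707 -25.68694827 200.08361762] [-3.14049357  0.43367369  1.82260534] [-0.021 -0.011 -0.017  0.     0.     0.001]
top -130 241.3 94 | top -110 240.9 118 | top -90 240.9 116 | top -70 241.2 115 | top -50 241.0 115 | top -30 241.4 115 | top -10 242.0 121 | top 10 243.3 56 | 
wrist -130 240.4 425 | wrist -110 240.2 524 | wrist -90 240.2 495 | wrist -50 240.0 59 | wrist -30 240.4 1064 | wrist -10 240.8 1394 | wrist 10 240.6 2599 | wrist 30 240.3 2334 | wrist 50 240.2 2695 | wrist 70 240.2 3491 | wrist 90 240.2 4575 | wrist 110 240.5 3715 |
```

Run:
```python
from h import *
a=snap('side')['frame'][:,:,::-1][150:330,130:400]; b=load('wristf.png')['frame'][:,:,::-1]
b=cv2.resize(b,(400,300)); a=cv2.resize(a,(400,267)); o=np.zeros((300,800,3),np.uint8); o[:267,:400]=a;o[:,400:]=b; cv2.imwrite('pics/g.png',o)
```

```text
(no output)
```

View pics/g.png

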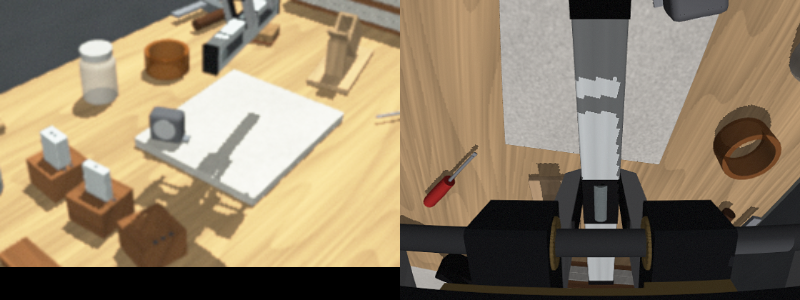

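In the side view the level hangs horizontal over the panel and the holster is empty. The block stands home in the two-mark stand, and the bystanders are undisturbed. Depth along the top edge is constant to about 0.5 mm, so the level is level. I'll let it settle and hand in.

Call:
servo_tool(motion=[[[0, 0, 0, 0, 0, 0, 1], [0, 0, 0, 0, 0, 0, 1], [0, 0, 0, 0, 0, 0, 1], [0, 0, 0, 0, 0, 0, 1], [0, 0, 0, 0, 0, 0, 1], [0, 0, 0, 0, 0, 0, 1]]])

```text
clock: 13.5
eef_pos: [505.8, -25.8, 199.7]
eef_rot: [-3.141, 0.435, 1.823]
wrist_force: [-0.9, -0.2, -3.3]
finger_gap: 23.6
finger_force: 45.0
```

```bash
python3 -c "
from h import *
s=manip.read_state();print(s['eef_pos'],s['eef_rot'],abs(s['qd']).max(),s['finger_force']);print(manip.sign_off())"
```

```text
[505.78101795 -25.82672056 199.71859084] [-3.14051808  0.4352505   1.82261513] 0.0017044891564269504 44.987547397613525
the job is handed in; nothing more can be done
None
```

The block is fully home and released in its own two-mark slot, and I handed in at 13.5 s with the level held horizontal, sole down, about 17 cm above the middle of the panel; the judge's verdict was not shown.

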